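# Seat a blank against the router fence and switch on the vacuum

## Task

Push the pale stone blank along the machine bed, without lifting or tipping it, into the corner of the yellow L-shaped fence, so that a long side lies flush against the long leg and a short side touches the short leg. Only when it is seated, press the green button fully down and let go, to switch on the vacuum hold-down; leave the blank seated. Never press the red button, and do not disturb the rubber pod, the brush or the black offcut.

Things in the scene. Friction and masses are not known exactly. Their poses are not given: they have to be found in the camera images.
- fence: Yellow L-shaped fence fixed to the flat bed, 15 mm high. Origin: its inner corner, at bed level. The long leg's inner face is the plane x = 0 of its frame and runs from the corner 240 mm towards -y; the short leg's inner face is the plane y = 0 and runs from the corner 130 mm towards +x. Both legs are 25 mm thick, outside those faces. The fence stands on the robot's side of the blank: its +x axis points roughly away from the robot.
- blank: The blank: loose pale marbled slab, 110 mm (its x) by 150 mm (its y) by 18 mm high, 0.35 to 0.7 kg, lying flat on the bed; sliding it takes about 1.5 to 5.5 N, so a clearly higher push (15 N) means it is against the fence. Origin: centre of its underside. It starts with every corner 10 mm or more out from the legs, turned up to 0.3 rad from the fence. Seated, its centre is at x = 55 mm, y = -75 mm in the fence's frame and its axes are parallel to the fence's.
- blank_center (a point): Centre of the blank, half-way up (9 mm above its underside).
- vac_on_top (a point): Centre of the top of the GREEN round push button (36 mm across, in a black housing on the bed, to the left of the fence). It is pressed straight down, travel 6 mm, about 5 N fully down, and springs back. Green and red may be in either place.
- vac_on (a joint): Travel of the green button: 0 up, 0.006 m fully down.
- vac_off_top (a point): Centre of the top of the RED push button, same size; not to be pressed.
- vac_off (a joint): Travel of the red button: 0 up, 0.006 m fully down.
- pod_center (a point): Black rubber vacuum pod, loose, a disc 90 mm across and 36 mm high in all; the point is its centre. Leave alone.
- brush_grip (a point): Dust brush, about 200 mm long, lying on the bed, to the right of the blank; the point is in the middle of its handle. Leave alone.
- offcut_center (a point): Black offcut, loose, 60 x 40 x 18 mm, to the right of the blank; the point is its centre. Leave alone.
Mind the look-alikes: they are no part of the job. What is shaped like the part that bears vac_on_top but blue or purple is not meant.

How it is judged (in metres and radians):
On the way, in this order (a step that is already met when the one before it is completed fails the run):
1. the blank is seated in the corner of the fence (x of blank_center in the frame of fence between 0.052 and 0.058 m and y of blank_center in the frame of fence between -0.078 and -0.072 m and angle between the x axis of blank and the x axis of fence, either way round below 0.03 rad and height (world z) of blank_center below 0.013 m), for 0.2 s.
2. the green button is pressed down (value of joint vac_on above 0.0045 m), for 0.05 s.
At the end, for the whole second after the job is handed in: The blank lies flat and at rest, within 3 mm of touching both legs of the fence and within 0.03 rad of parallel; the green button has been pressed (at least 4.5 mm) after the blank was seated and is up again; the red button is up; pod, brush and offcut are within 20 mm of where they stood (all of step 1 and linear speed of blank below 0.01 m/s and value of joint each of vac_on, vac_off below 0.002 m and distance of each of pod_center, brush_grip, offcut_center from where it was at the start of the episode below 0.02 m).
It fails at once if the blank is lifted off the bed (its centre over 12 mm above where it rests) (height (world z) of blank_center above 0.021 m).
It fails at once if the blank is tipped (over 0.15 rad) (angle between blank's own z axis and vertical above 0.15 rad).
It fails at once if the green button is pressed while the blank is not seated (value of joint vac_on above 0.003 m and not (x of blank_center in the frame of fence between 0.052 and 0.058 m and y of blank_center in the frame of fence between -0.078 and -0.072 m and angle between the x axis of blank and the x axis of fence, either way round below 0.03 rad and height (world z) of blank_center below 0.013 m)).
It fails at once if the red button is pressed (value of joint vac_off above 0.003 m).
It fails at once if the pod, the brush or the offcut is moved over 20 mm (distance of any of pod_center, brush_grip, offcut_center from where it was at the start of the episode above 0.02 m).
It also fails if it takes over 58 s, if anything falls off the work surface, if the arm or the gripper's body presses on something with over 40 N, if the wrist force passes 120 N, or if a joint passes its speed limit or range.

## Robot

A 7-joint arm with a two-finger parallel gripper is mounted at the origin on the work surface. World frame = base frame: x ahead of the robot, y to its left, z up, the work surface at z = 0. Lengths are in mm, angles in rad, forces in N, time in s.
With the tool pointing down it reaches from about 400 to 850 mm from the base axis. Payload 6.9 kg.
Tool frame: the origin (TCP) lies on the centre line of the jaws, within the pads' length; the fingertips stand 11 mm ahead of it and the grasp point (between the pads) lies 8 mm behind it (ctrl.nose_length is the distance from the TCP to the fingertips, in mm); y points along the fingers, z is the direction in which the jaws open and shut, and the axes are right-handed (so a half turn about y gives the same grasp; the last joint's range is limited). The gripper opens to 85 mm and grips with 20 to 120 N. Pads are 22 mm wide; open, the fingers measure 114 mm over their backs; the gripper's body (76 mm by 85 mm) begins 54 mm behind the grasp point. The pads swing forward as they close: fully open they stand 13 mm farther back than shut.
Start: joints at [-1.087, 0.507, -0.238, 1.5, 0.126, 1.149, -0.155], TCP at [230.565, 580.905, 213.975] pointing down, gripper open.
Joint ranges: [-3.08, 3.08], [-0.24, 2.05], [-1.43, 1.35], [0, 2.5], [-1.52, 4.66], [0.17, 1.96], [-2.89, 2.89]. Speed limits (rad/s): [2.39, 2.39, 3.14, 3.14, 3.14, 3.14, 3.14].

## Interface

Orientations are given as a rotation vector (axis times angle).
In Python, from workcell import ctrl gives the robot as it stands. The module is installed in compiled form; this text tells all that it offers. Calls block until the motion is done:
- ctrl.movep(position, orientation): joint-space move of the TCP to a pose.
- ctrl.servo_line(position, rotation=None, max_speed=150): straight line of the TCP; rotation=None keeps the orientation; max_speed is the mean speed in mm/s.
- ctrl.movej(angles): joint-space move.
- ctrl.open() and ctrl.grab(): open the fingers fully, or close them until they stop; the grip force is fixed at half the most.
- ctrl.dwell(seconds).
- ctrl.ik(position, orientation): joint angles nearest the present ones, or None.
- ctrl.read_camera(name): name is "scene" or "side" or "wrist"; returns the picture (420x560x3 uint8, red, green, blue); there is no depth.
- ctrl.camera_model(name): a dict with "fx", "fy", "cx", "cy" (pixels), "k1" (the pictures are not rectified: a ray, as slopes to the right and down, at radius r is drawn at 1 + k1 r^2 times it, then the intrinsics apply), "pose" (4x4, takes a point from camera to world coordinates). Camera axes: x right, y down, z forward; pixel columns grow to the right and rows downward; lengths in mm; the calibration is good to about 2 mm. A picture is of the moment at which its call begins: read the wrist's pose just before it. camera_model takes no time and is no camera call; for the wrist camera it gives the pose at the moment of the call.
A pose or a line that the arm cannot do raises ctrl.Unreachable and nothing moves.
- ctrl.close_job(): hands the job in, once; it reports no verdict.
Trained networks look in the newest picture that a camera, given by its name, has taken for a name from the list of things; names that differ only in an ending like _2 or _b are one class to them, and where a whole thing is asked for, a point or a joint stands for the part that bears it (a point fixed in the world has none). Each returns a list of dicts, best first, with "confidence" (0 to 1); they miss things now and then, are a little off and sometimes report something else, mostly with a low value. They report only what shows in the picture. A call takes as long as a camera call. They do not tell look-alikes from the thing itself.
- ctrl.recognise(camera, thing): "rect" ([left, top, width, height] as shares, 0 to 1, of the picture: columns of its width, rows of its height, round what is visible of it).
- ctrl.landmark_of(camera, thing): "xy" ([column, row] as shares, 0 to 1, of the picture: columns of its width, rows of its height: a listed point, or the origin of a listed thing).
Readings, each from a call of its own:
- ctrl.get_clock(): time.
- ctrl.get_joint_pos(): joint angles.
- ctrl.get_qvel(): joint speeds.
- ctrl.get_joint_torque(): joint torques, N m.
- ctrl.get_tool_pos(): TCP position.
- ctrl.get_tcp_rot(): TCP orientation.
- ctrl.get_contact_force(): force on the tool from outside, world axes, zero at the start.
- ctrl.get_ft_torque(): the same for the moment, N m.
- ctrl.get_finger_gap(): finger opening in mm.
Only numpy, scipy, OpenCV 4.12 (cv2) and the standard library are available. Lean on these libraries where they do the work, as an engineer would, in place of code of your own. Each camera call takes 0.05 s, during which the arm holds its last target.

## Working session

There is one attempt and no reset: what is moved stays moved. The work goes in short steps, each a Python script; the robot and the scene stay as the last script left them, time stands still between calls to the robot, and variables do not carry over. Pictures are saved under pics/ and viewed, and the job is handed in when it is done.

```bash
mkdir -p pics; cat > h.py <<'E'
import numpy as np, cv2
from workcell import ctrl
def shot(c,n):
    im=ctrl.read_camera(c); cv2.imwrite(f'pics/{n}.png',im[:,:,::-1]); return im
def ray(m,u,v):
    x=np.array([(u-m['cx'])/m['fx'],(v-m['cy'])/m['fy']]); d=x.copy()
    for _ in range(30): d=x/(1+m['k1']*(d@d))
    P=np.array(m['pose']); r=P[:3,:3]@np.array([d[0],d[1],1.]); return P[:3,3],r
def onz(m,u,v,z):
    o,r=ray(m,u,v); return o+r*(z-o[2])/r[2]
def proj(m,p):
    P=np.array(m['pose']); q=P[:3,:3].T@(np.asarray(p,float)-P[:3,3]); d=q[:2]/q[2]; d=d*(1+m['k1']*(d@d))
    return np.array([m['fx']*d[0]+m['cx'],m['fy']*d[1]+m['cy']])
def tri(obs):
    A=np.zeros((3,3));b=np.zeros(3)
    for m,u,v in obs:
        o,r=ray(m,u,v); r=r/np.linalg.norm(r); Q=np.eye(3)-np.outer(r,r); A+=Q;b+=Q@o
    p=np.linalg.solve(A,b); return p
E
python3 - <<'E'
from h import *
for c in ['scene','side','wrist']:
    m=ctrl.camera_model(c); print(c,np.round(m['pose'],2).tolist(),m['fx'],m['cx'],m['cy'],m['k1'])
    shot(c,c+'0')
print(ctrl.get_tcp_rot(),ctrl.get_clock(),ctrl.get_finger_gap())
T=['fence','blank','blank_center','vac_on_top','vac_off_top','pod_center','brush_grip','offcut_center']
for c in ['scene','side','wrist']:
    m=ctrl.camera_model(c)
    for t in T:
        print(c,t,[(round(d['xy'][0]*560),round(d['xy'][1]*420),round(d['confidence'],2),np.round(onz(m,d['xy'][0]*560,d['xy'][1]*420,0)[:2]).tolist()) for d in ctrl.landmark_of(c,t)][:3])
print(ctrl.get_clock())
E
```

```text
scene [[-0.79, 0.32, -0.52, 1058.14], [0.61, 0.44, -0.66, 648.48], [0.02, -0.84, -0.54, 579.29], [0.0, 0.0, 0.0, 1.0]] 401.0790580369706 275.75273497942214 210.20196225778383 0.021939699999337134
side [[-1.0, -0.04, 0.03, 501.74], [-0.05, 0.5, -0.86, 976.54], [0.02, -0.86, -0.5, 621.83], [0.0, 0.0, 0.0, 1.0]] 388.3115143124392 277.08844739065296 210.75867496257544 -0.10088299633535878
wrist [[0.37, 0.89, 0.26, 164.69], [0.93, -0.35, -0.1, 606.02], [-0.0, 0.28, -0.96, 372.71], [0.0, 0.0, 0.0, 1.0]] 332.2253837534994 283.03978850737633 209.42473919867354 -0.07692583329751168
[-1.5517077   0.29663807 -0.29626711] 0.15 85.30478044922582
scene fence [(326, 219, 0.97, [425.0, 59.0])]
scene blank [(254, 203, 0.67, [529.0, -116.0]), (252, 207, 0.6, [544.0, -100.0]), (324, 219, 0.58, [428.0, 54.0])]
scene blank_center [(251, 203, 0.82, [537.0, -118.0])]
scene vac_on_top [(452, 276, 0.7, [355.0, 374.0]), (402, 247, 0.65, [359.0, 248.0]), (358, 250, 0.64, [452.0, 195.0])]
scene vac_off_top []
scene pod_center [(268, 295, 0.91, [706.0, 185.0])]
scene brush_grip [(213, 161, 0.74, [486.0, -406.0])]
scene offcut_center [(172, 180, 0.58, [651.0, -359.0])]
side fence [(313, 242, 0.82, [431.0, 79.0])]
side blank [(270, 208, 0.91, [561.0, -101.0])]
side blank_center [(274, 207, 0.58, [548.0, -111.0])]
side vac_on_top [(297, 266, 0.71, [474.0, 188.0]), (303, 321, 0.7, [460.0, 379.0]), (292, 291, 0.66, [486.0, 284.0])]
side vac_off_top [(243, 291, 0.44, [600.0, 292.0])]
side pod_center [(199, 259, 0.86, [730.0, 178.0])]
side brush_grip [(296, 168, 0.71, [479.0, -423.0])]
side offcut_center [(244, 175, 0.69, [676.0, -341.0])]
wrist fence []
wrist blank []
wrist blank_center []
wrist vac_on_top [(186, 346, 0.62, [394.0, 374.0])]
wrist vac_off_top []
wrist pod_center []
wrist brush_grip []
wrist offcut_center []
1.35
```

View pics/scene0.png

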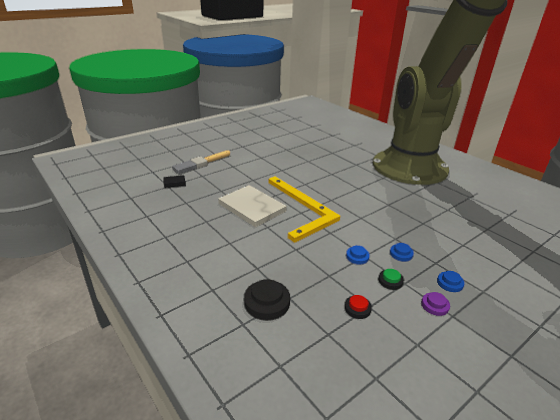

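View pics/side0.png

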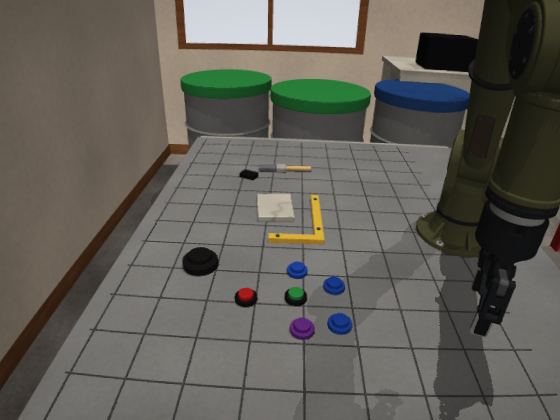

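View pics/wrist0.png

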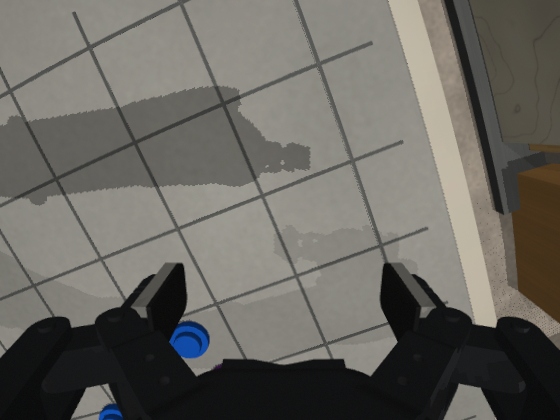

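Green candidate: scene (391,277), side (296,294), the only green one. Red is at scene (358,305), side (245,296). The blue buttons at scene (358,254), (402,251) and (451,280) and the purple one at (435,302) are look-alikes. Next I'll view the fence and the buttons with the wrist camera.

```bash
cat >> h.py <<'E'
from scipy.spatial.transform import Rotation as Ro
def rot(a):
    z=np.array([np.cos(a),np.sin(a),0]); y=np.array([0,0,-1.]); return Ro.from_matrix(np.c_[np.cross(y,z),y,z]).as_rotvec()
E
python3 - <<'E'
from h import *
R=Ro.from_rotvec(ctrl.get_tcp_rot()).as_matrix(); P=np.array(ctrl.camera_model('wrist')['pose'])
print(np.round(R,3).tolist()); print('cam in tool',np.round(R.T@(P[:3,3]-ctrl.get_tool_pos()),1), np.round(R.T@P[:3,:3],2).tolist())
for o in [(391,274,'scene'),(358,302,'scene')]: print(onz(ctrl.camera_model('scene'),o[0],o[1],40))
ms,md=ctrl.camera_model('scene'),ctrl.camera_model('side')
print('green',tri([(ms,391.5,274.5),(md,296,292.5)]),'red',tri([(ms,358,301.5),(md,245.5,294)]))
for a in (np.pi/2,-np.pi/2):
  for x in (480,560,640): print(a,x,ctrl.ik([x,-60,330],rot(a)))
E
```

```text
[[0.929, -0.0, 0.369], [-0.369, -0.0, 0.929], [0.0, -1.0, -0.0]]
cam in tool [ -70.6 -159.5   -0.7] [[-0.0, 0.96, 0.28], [0.0, -0.28, 0.96], [1.0, 0.0, -0.0]]
[497.84776129 317.92217835  40.        ]
[608.10341695 330.69583008  40.        ]
green [476.54784156 307.18998324  18.0656593 ] red [590.38816566 318.8561827   17.76350096]
1.5707963267948966 480 [-0.14353012  0.2075376   0.27737735  1.64721346 -0.05867333  1.29501245
  1.7149768 ]
1.5707963267948966 560 [-0.04435235  0.33837482  0.16022575  1.45737041 -0.05430257  1.35017906
  1.68962049]
1.5707963267948966 640 [ 0.0280278   0.47481148  0.04888652  1.23273182 -0.02255141  1.43456946
  1.64537312]
-1.5707963267948966 480 [-0.41493662  0.23876845  0.64091622  1.65014073 -0.1472301   1.3015684
 -1.31912576]
-1.5707963267948966 560 [-0.31416642  0.37849543  0.58212317  1.46087338 -0.20908549  1.36447438
 -1.29260117]
-1.5707963267948966 640 [-0.26043436  0.52648695  0.59232999  1.23726185 -0.28617345  1.45969763
 -1.27168527]
```

```bash
python3 - <<'E'
from h import *
import pickle
V=[]
for i,p in enumerate([(470,-40,260),(530,-120,260),(450,230,240)]):
    ctrl.movep(p,rot(np.pi/2)); ctrl.dwell(0.15)
    m=ctrl.camera_model('wrist'); im=shot('wrist',f'w{i+1}'); V.append((m,im))
    for t in ['fence','blank','blank_center','vac_on_top','vac_off_top']:
        print(i,t,[(round(d['xy'][0]*560,1),round(d['xy'][1]*420,1),round(d['confidence'],2),np.round(onz(m,d['xy'][0]*560,d['xy'][1]*420,0)[:2]).tolist()) for d in ctrl.landmark_of('wrist',t)][:3])
pickle.dump(V,open('V.pkl','wb'))
print(ctrl.get_clock())
E
```

```text
0 fence []
0 blank [(236.8, 229.6, 0.69, [548.0, -102.0]), (552.3, 182.4, 0.48, [481.0, 326.0])]
0 blank_center [(234.9, 232.4, 0.76, [552.0, -104.0])]
0 vac_on_top [(482.0, 181.3, 0.66, [480.0, 223.0]), (536.2, 109.5, 0.59, [386.0, 283.0])]
0 vac_off_top [(543.1, 263.5, 0.59, [601.0, 340.0])]
1 fence [(431.9, 88.9, 0.61, [426.0, 62.0])]
1 blank [(298.8, 185.5, 0.58, [547.0, -99.0]), (297.6, 190.1, 0.55, [553.0, -100.0])]
1 blank_center [(298.4, 184.7, 0.64, [546.0, -99.0])]
1 vac_on_top [(551.9, 137.1, 0.6, [480.0, 234.0])]
1 vac_off_top [(295.9, 189.0, 0.4, [552.0, -103.0])]
2 fence [(147.5, 153.9, 0.86, [424.0, 64.0])]
2 blank [(38.4, 249.7, 0.57, [551.0, -106.0])]
2 blank_center [(38.6, 252.0, 0.7, [554.0, -106.0])]
2 vac_on_top [(269.2, 202.6, 0.98, [486.0, 211.0]), (315.6, 121.3, 0.93, [387.0, 266.0]), (348.9, 202.9, 0.9, [486.0, 310.0])]
2 vac_off_top [(356.2, 287.1, 0.61, [604.0, 327.0])]
6.9083
```

View pics/w1.png

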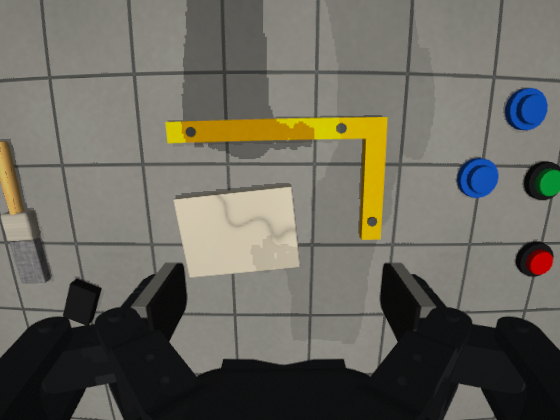

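View pics/w2.png

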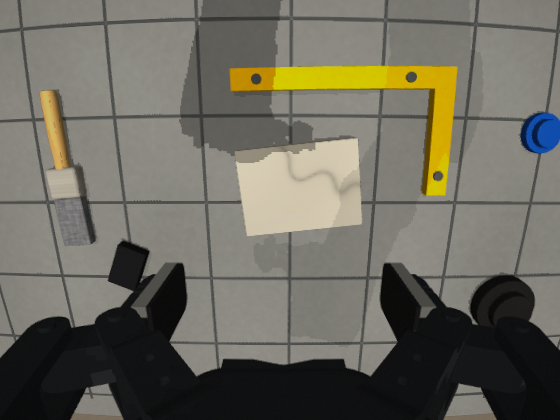

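View pics/w3.png

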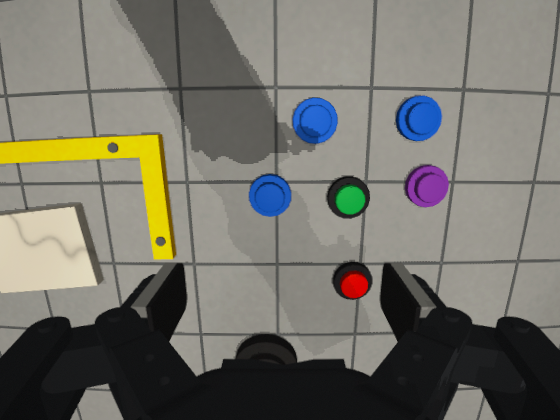

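The w1 and w2 views show the blank and the fence, inner corner at about (428,90) in w2. In w3 the green button is at (350,198), with blue, purple and red neighbours. Now I'll rectify and fit edges.

```bash
cat >> h.py <<'E'
def projN(m,P3):
    P=np.array(m['pose']); q=(P3-P[:3,3])@P[:3,:3]; d=q[:,:2]/q[:,2:]; d=d*(1+m['k1']*(d**2).sum(1,keepdims=True))
    return d*[m['fx'],m['fy']]+[m['cx'],m['cy']]
def bird(m,im,z,x0=380,x1=640,y0=-230,y1=110,s=2):
    # row: x grows down ; col: y grows right ; s px/mm
    X,Y=np.meshgrid(np.arange(x0,x1,1/s),np.arange(y0,y1,1/s),indexing='ij')
    uv=projN(m,np.c_[X.ravel(),Y.ravel(),np.full(X.size,z)]).reshape(X.shape+(2,)).astype(np.float32)
    return cv2.remap(im,uv[...,0],uv[...,1],cv2.INTER_LINEAR)
E
python3 - <<'E'
from h import *
import pickle
V=pickle.load(open('V.pkl','rb'))
for i in (0,1):
    m,im=V[i]; print('cam',np.array(m['pose'])[:3,3].round(0))
    for z in (0,15): 
        b=bird(m,im,z); hsv=cv2.cvtColor(b,cv2.COLOR_RGB2HSV)
        Y=((hsv[...,0]>18)&(hsv[...,0]<32)&(hsv[...,1]>200)&(hsv[...,2]>80)).astype(np.uint8)
        # inner edge long leg: per column y in [-150,40], last row
        ys=[];xs=[]
        for c in range(2*(-150+230),2*(30+230),4):
            r=np.flatnonzero(Y[:,c]); 
            if len(r): xs.append(380+(r.max()+.5)/2);ys.append(-230+c/2)
        p=np.polyfit(ys,xs,1); res=np.std(np.polyval(p,ys)-xs)
        xs2=[];ys2=[]
        for r in range(2*(445-380),2*(535-380),4):
            c=np.flatnonzero(Y[r]); 
            if len(c): ys2.append(-230+(c.min()-.5)/2); xs2.append(380+r/2)
        q=np.polyfit(xs2,ys2,1)
        y=(q[0]*p[1]+q[1])/(1-q[0]*p[0]); x=p[0]*y+p[1]
        print(i,z,'long: slope',p[0].round(4),res.round(2),'short',q[0].round(4),np.std(np.polyval(q,xs2)-ys2).round(2),'corner',x.round(1),y.round(1))
    b=bird(m,im,18); hsv=cv2.cvtColor(b,cv2.COLOR_RGB2HSV)
    cv2.imwrite(f'pics/b{i}.png',b[:,:,::-1])
    lab=b.astype(int); M=((lab[...,0]-lab[...,2]>14)&(hsv[...,1]<110)&(b[...,0]>90)).astype(np.uint8)
    M[:2*55,:]=0
    n,L,st,ce=cv2.connectedComponentsWithStats(cv2.morphologyEx(M,cv2.MORPH_CLOSE,np.ones((7,7))))
    k=1+np.argmax(st[1:,4]); c=max(cv2.findContours((L==k).astype(np.uint8),cv2.RETR_EXTERNAL,cv2.CHAIN_APPROX_NONE)[0],key=len)
    (cx,cy),wh,a=cv2.minAreaRect(c); print('blank',380+cy/2,-230+cx/2,np.array(wh)/2,a)
E
```

```text
cam [399. -40. 419.]
0 0 long: slope -0.0236 0.2 short 0.0275 0.17 corner 426.6 59.6
0 15 long: slope -0.0243 0.2 short 0.0268 0.18 corner 425.5 56.1
blank 545.8939819335938 -98.34661865234375 [113.23219299 151.00030518] 83.55839538574219
cam [ 459. -120.  420.]
1 0 long: slope -0.0241 0.22 short 0.0241 0.23 corner 425.2 59.7
1 15 long: slope -0.0235 0.21 short 0.025 0.24 corner 426.4 53.2
blank 546.8609313964844 -98.76565551757812 [111.02980042 150.70129395] 83.57124328613281
```

View pics/b1.png

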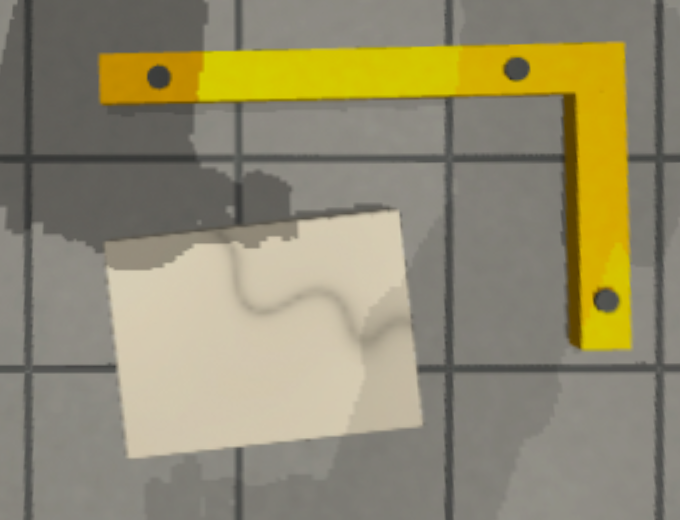

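```bash
cat >> h.py <<'E'
C=np.array([425.4,59.6]); TH=0.0245
def F(x,y,z): c,s=np.cos(TH),np.sin(TH); return [C[0]+c*x-s*y, C[1]+s*x+c*y, z]
def inF(p): c,s=np.cos(TH),np.sin(TH); d=np.asarray(p)[:2]-C; return np.array([c*d[0]+s*d[1],-s*d[0]+c*d[1]])
def fF(): 
    f=np.array(ctrl.get_contact_force()); c,s=np.cos(TH),np.sin(TH); return np.array([c*f[0]+s*f[1],-s*f[0]+c*f[1],f[2]])
E
python3 - <<'E'
from h import *
import pickle
m,im=pickle.load(open('V.pkl','rb'))[2]
h=cv2.cvtColor(im,cv2.COLOR_RGB2HSV)
G=(h[...,0]>45)&(h[...,0]<80)&(h[...,1]>120); r,c=np.nonzero(G); print('green',c.mean(),r.mean(),onz(m,c.mean(),r.mean(),18), onz(m,c.mean(),r.mean(),22))
cv2.imwrite('pics/crop.png',cv2.resize(im[80:330,220:460,::-1],None,fx=2.4,fy=2.4))
print(ctrl.nose_length)
R=rot(np.pi/2+TH)
ctrl.movep(F(212,-160,120),R); print(ctrl.get_tool_pos(),fF(),ctrl.get_clock(),ctrl.nose_length,ctrl.get_finger_gap())
ctrl.movep(F(212,-160,40),R); ctrl.dwell(.1); print(fF(),ctrl.get_clock()); shot('side','s1'); shot('scene','c1')
E
```

```text
green 349.5549597855228 199.03485254691688 [476.6657687  307.10239528  18.        ] [475.65172406 306.27848793  22.        ]
11.0
[641.55170389 -93.01684874 120.44952034] [-0.38896931 -0.15448798  0.49681739] 8.375 11.0 85.42348355690184
[ 1.05984423 -0.39198181 -0.09394696] 8.8917
```

View pics/crop.png

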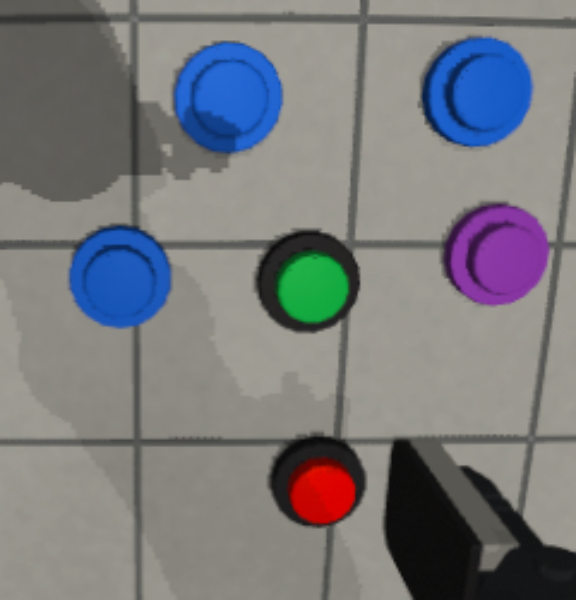

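```bash
python3 - <<'E'
import cv2
a=cv2.imread('pics/s1.png')[100:240,170:350]; b=cv2.imread('pics/c1.png')[120:260,150:330]
cv2.imwrite('pics/sc1.png',cv2.resize(cv2.hconcat([a,b]),None,fx=2.2,fy=2.2))
E
```

```text
(no output)
```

View pics/sc1.png

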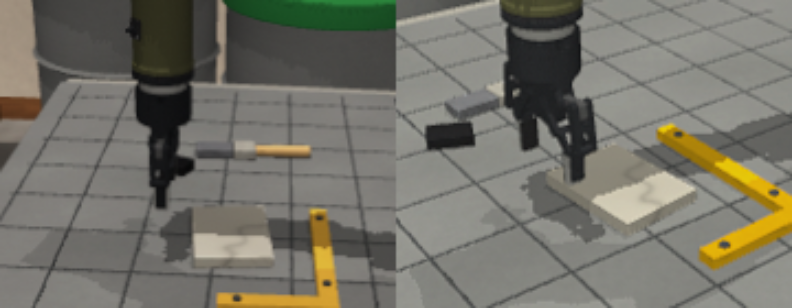

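Green button confirmed: crop (312,287), the only green one, in a black housing. Next I need the fingertip height with the fingers open.

```bash
python3 - <<'E'
from h import *
m=ctrl.camera_model('side'); n=ctrl.camera_model('scene')
for z in (20,29,35,42): print(z,[ (proj(k,F(212,-160+d,z))).round(1) for k in (m,n) for d in (46,)])
a=cv2.imread('pics/s1.png')[165:215,220:280]; b=cv2.imread('pics/c1.png')[170:220,200:260]
cv2.imwrite('pics/z1.png',cv2.resize(cv2.hconcat([a,b]),None,fx=6,fy=6,interpolation=cv2.INTER_NEAREST))
E
```

```text
20 [array([243.6, 209.9]), array([231.8, 221.7])]
29 [array([243.6, 207.4]), array([231.7, 218.6])]
35 [array([243.5, 205.7]), array([231.6, 216.6])]
42 [array([243.5, 203.7]), array([231.5, 214.2])]
```

View pics/z1.png

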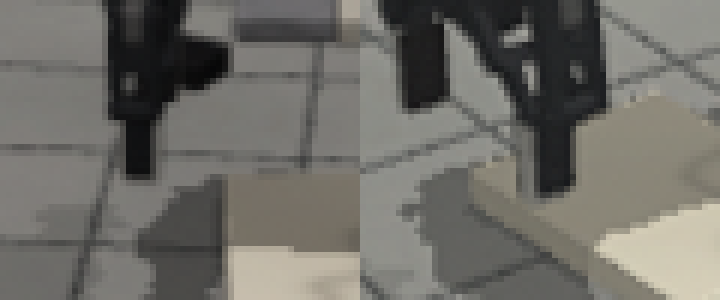

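```bash
python3 - <<'E'
from h import *
print(ctrl.get_tool_pos(),inF(ctrl.get_tool_pos()),ctrl.get_joint_pos(),ctrl.get_qvel(),ctrl.get_clock())
m=ctrl.camera_model('side'); n=ctrl.camera_model('scene')
for z in (55,65,75): print(z,[ (proj(k,F(212,-160+d,z))).round(1) for k in (m,n) for d in (46,)])
E
```

```text
[642.93116189 -95.2005985   42.53012829] [ 213.67364336 -160.08312161] [ 0.01150507  0.71088589  0.16723485  1.63882481 -0.15202652  0.80049908
  1.84016831] [ 0.00487842  0.00311509 -0.00054146  0.00791513 -0.00145798 -0.00373176
  0.00151412] 8.9917
55 [array([243.4, 199.9]), array([231.3, 209.7])]
65 [array([243.3, 197. ]), array([231.1, 206.2])]
75 [array([243.2, 194.1]), array([230.9, 202.6])]
```

```bash
python3 - <<'E'
from h import *
s=shot('side','s2'); c=shot('scene','c2'); print(ctrl.get_tool_pos())
cv2.imwrite('pics/z2.png',cv2.resize(cv2.hconcat([s[165:225,220:280],c[170:230,200:260]])[:,:,::-1],None,fx=6,fy=6,interpolation=cv2.INTER_NEAREST))
E
```

```text
[642.31957755 -95.26029497  41.85763059]
```

View pics/z2.png

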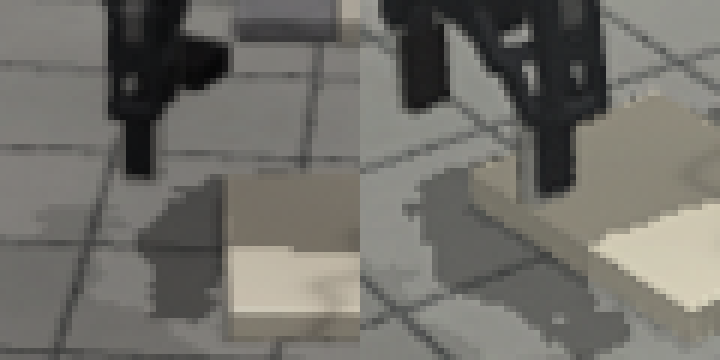

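```bash
python3 - <<'E'
from h import *
m=ctrl.camera_model('side'); n=ctrl.camera_model('scene')
print(tri([(m,243,194.5),(n,231,202.5)]))
for d in (-50,50):
  for z in (42,54): print(d,z,proj(n,F(213,-160+d,z)),proj(m,F(213,-160+d,z)))
# known check: blank top near corner, side px ~ (258,222) scene
for p in [(-75,-55),(75,-55),(75,55),(-75,55)]:
    c,s=np.cos(.112),np.sin(.112); w=[546.5+c*p[1]-s*p[0],-98.5+s*p[1]+c*p[0],18]; print(p,proj(m,w),proj(n,w))
E
```

```text
[640.52985994 -48.01559474  75.04346949]
-50 42 [210.19628525 197.91394998] [246.05997255 189.27812659]
-50 54 [209.86855449 193.88868093] [245.9967637  185.98482183]
50 42 [232.06759424 215.06235888] [243.02064244 204.29848804]
50 54 [231.86824863 210.88538084] [242.93502213 200.83730955]
(-75, -55) [289.90754697 192.79669883] [248.90599787 184.77891999]
(75, -55) [294.51478089 215.88486745] [286.49733539 205.62662526]
(75, 55) [258.0658806 216.4002461] [255.10867039 221.76192524]
(-75, 55) [257.07392434 193.13239655] [217.82315236 198.31159563]
```

View pics/c2.png

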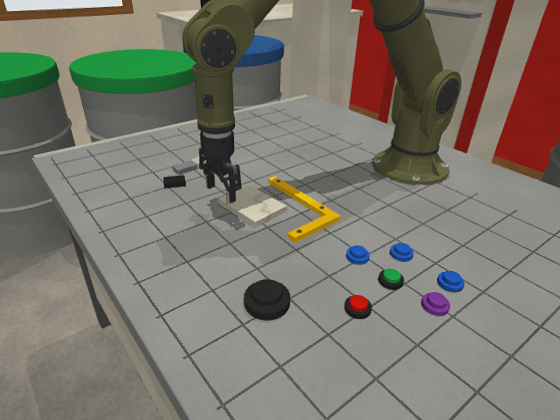

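Both views put the open fingertips about 30 mm behind the TCP (z≈75 at TCP z=42). That is farther back than the text suggests. I'll descend in steps and watch the force.

```bash
python3 - <<'E'
from h import *
R=rot(np.pi/2+TH)
f0=fF(); print(f0)
for z in (25,10,2,-4,-8,-12,-16,-20,-24):
    try: ctrl.servo_line(F(212,-160,z),R,80)
    except Exception as e: print(z,repr(e)); break
    ctrl.dwell(0.1); f=fF(); p=ctrl.get_tool_pos(); print(z,p.round(1) if hasattr(p,'round') else p,f.round(1),round(ctrl.get_clock(),2))
    if abs(f[2]-f0[2])>4: break
shot('side','s3'); shot('scene','c3')
s=cv2.imread('pics/s3.png');c=cv2.imread('pics/c3.png')
cv2.imwrite('pics/z3.png',cv2.resize(cv2.hconcat([s[165:225,220:280],c[170:230,200:260]]),None,fx=6,fy=6,interpolation=cv2.INTER_NEAREST))
E
```

```text
[-0.5215375   0.63445314 -0.35382331]
25 [641.2 -95.2  24.8] [-0.5 -0.4 -0.5] 9.53
10 [641.2 -95.2   9.9] [-0.3 -0.4  1. ] 9.96
2 [641.2 -95.2   1.9] [0.2 0.8 0.5] 10.31
-4 [641.2 -95.1  -4.1] [-0.7 -0.8 -0.6] 10.66
-8 [641.2 -95.2  -8. ] [ 1.  -1.1 -0.1] 11.01
-12 [641.2 -95.2 -12.1] [0.4 0.1 0.5] 11.36
-16 [641.2 -95.2 -16.1] [ 0.4 -0.8 -0.1] 11.71
-20 [641.2 -95.2 -20.1] [ 0.4 -0.3  0.7] 12.06
-24 [641.2 -95.2 -24.1] [0.8 0.3 0.3] 12.41
```

View pics/z3.png

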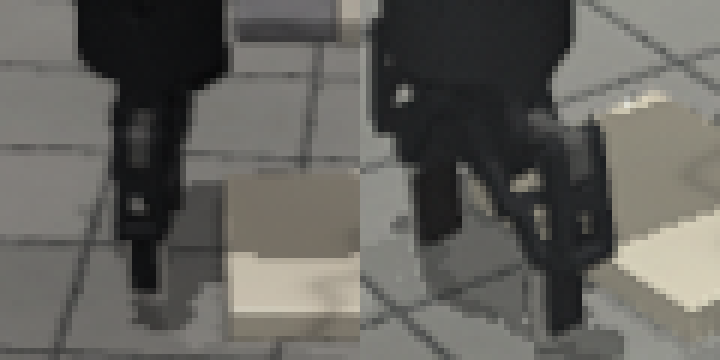

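Tip is now at z≈9 (TCP+33) and clear of the blank. I'll lower it 4 mm more and push toward the long leg.

```bash
python3 - <<'E'
from h import *
R=rot(np.pi/2+TH)
ctrl.servo_line(F(212,-160,-28),R,60); f0=fF(); print(f0.round(1))
for x in [195,180,160,140,128,124,122,120,118,116,114]:
    ctrl.servo_line(F(x,-160,-28),R,60); f=fF()-f0; print(x,inF(ctrl.get_tool_pos()).round(1),f.round(1),round(ctrl.get_clock(),2))
    if f[0]>11 or abs(f[2])>15: break
shot('scene','c4'); shot('side','s4'); 
E
```

```text
[-0.5  0.4  0.6]
195 [ 195.  -160.1] [ 1.4  0.  -1.1] 13.19
180 [ 179.7 -160. ] [ 0.6  0.  -1.2] 13.59
160 [ 159.4 -160. ] [ 0.4 -0.6 -0.8] 14.07
140 [ 139.3 -160. ] [ 0.4 -1.  -0.9] 14.56
128 [ 127.1 -160. ] [ 0.7 -1.2 -0.8] 14.91
124 [ 123.7 -160. ] [ 1.6 -0.3 -0.4] 15.16
122 [ 122.3 -160. ] [ 3.1 -1.5 -0.9] 15.41
120 [ 122.3 -160.3] [ 7.5 -1.3 -2.8] 15.66
118 [ 122.4 -160.3] [11.6 -0.6 -3.9] 15.91
```

View pics/c4.png

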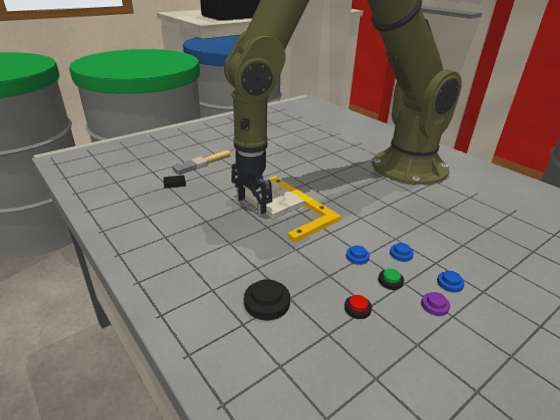

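View pics/s4.png

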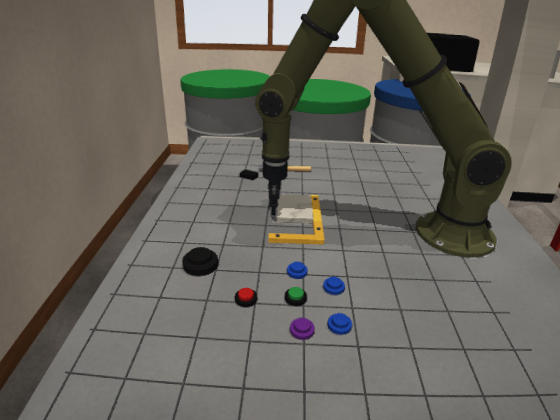

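```bash
python3 - <<'E'
from h import *
import pickle
R=rot(np.pi/2+TH)
ctrl.servo_line(F(135,-160,-28),R,80); ctrl.servo_line(F(135,-160,100),R,150)
ctrl.grab()
for a in (TH+np.pi,TH): print(a,ctrl.ik(F(50,-255,180),rot(a)),ctrl.ik(F(50,-250,5),rot(a)),ctrl.get_joint_pos())
ctrl.movep(F(50,-265,150),rot(TH+np.pi)); ctrl.dwell(.2)
m=ctrl.camera_model('wrist'); im=shot('wrist','w5'); pickle.dump((m,im),open('w5.pkl','wb'))
shot('scene','c5'); shot('side','s5'); print(ctrl.get_tool_pos(),ctrl.get_finger_gap(),ctrl.get_clock(),fF())
E
```

```text
3.1660926535897933 [ 1.08768577  0.61411855 -1.22476228  1.82125275  0.63008793  1.16809528
  2.82007321] [ 0.7362605   0.68319342 -0.63412746  2.02032107  0.664429    0.65173176
  2.82705216] [ 0.0090991   0.54531603  0.18300386  1.79750253 -0.13068693  0.8104162
  1.85171121]
0.0245 [-0.1309653   0.44883507  0.69197224  1.83565606 -0.3402439   0.97845363
  0.72997603] [ 0.0083711   0.67263059  0.49583398  2.02947116 -0.57371714  0.57775347
  0.92928973] [ 0.0090991   0.54531603  0.18300386  1.79750253 -0.13068693  0.8104162
  1.85171121]
[ 482.04170917 -203.56249822  149.90432559] 0.4699804135071486 19.775 [-0.30003709  0.52599875  0.13751536]
```

View pics/w5.png

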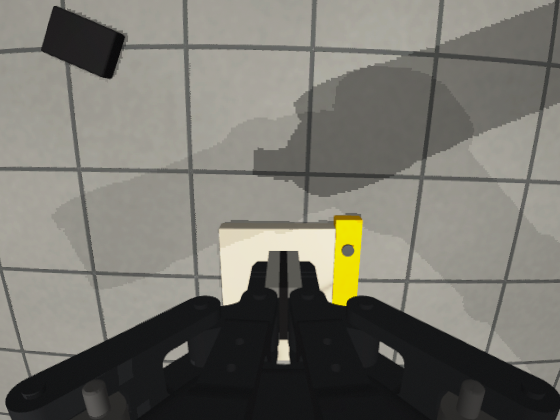

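View pics/c5.png

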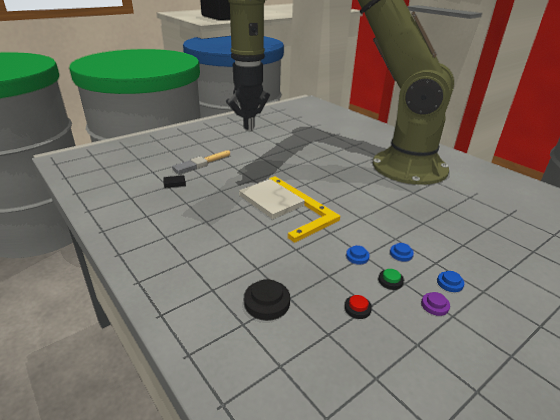

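View pics/s5.png

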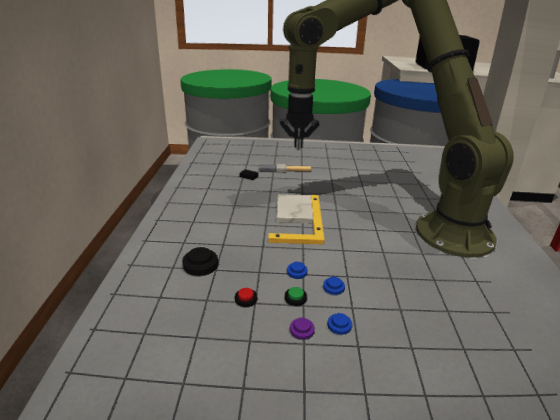

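The blank now sits flush on the long leg. Next: closed-tip height and the position of the blank's -y face.

```bash
python3 - <<'E'
from h import *
import pickle
m,im=pickle.load(open('w5.pkl','rb'))
for u,v,z in [(280,222,0),(280,229,18),(222,229,18),(333,229,18)]: print(inF(onz(m,u,v,z)).round(1))
for z in (120,130,139,150): print(z,proj(ctrl.camera_model('scene'),F(50,-265,z)).round(1),proj(ctrl.camera_model('side'),F(50,-265,z)).round(1))
s=cv2.imread('pics/s5.png');c=cv2.imread('pics/c5.png')
cv2.imwrite('pics/z5.png',cv2.resize(cv2.hconcat([s[110:170,270:330],c[85:145,220:280]]),None,fx=6,fy=6,interpolation=cv2.INTER_NEAREST))
E
```

```text
[  52.1 -233.2]
[  51.9 -232.2]
[ 105.9 -232.1]
[   2.7 -232.3]
120 [248.6 147.1] [296.8 162. ]
130 [248.6 143.7] [297.  159.1]
139 [248.5 140.7] [297.1 156.6]
150 [248.4 136.9] [297.3 153.4]
```

View pics/z5.png

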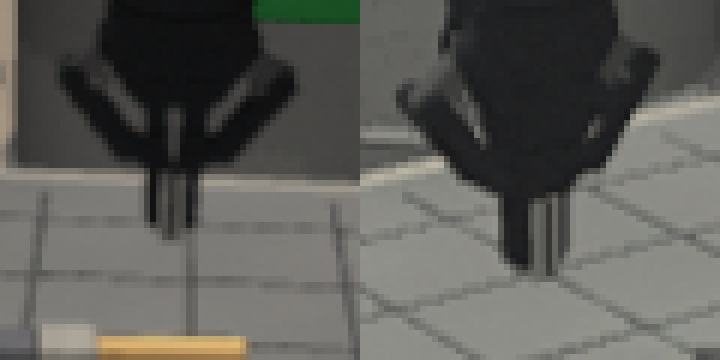

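```bash
python3 - <<'E'
from h import *
R=rot(TH+np.pi)
f0=fF()
ctrl.servo_line(F(52,-268,10),R,150)
for z in (0,-5,-9):
    ctrl.servo_line(F(52,-268,z),R,60); f=fF()-f0; print(z,f.round(1))
    if f[2]>4: break
z=ctrl.get_tool_pos()[2]; f0=fF()
for y in [-250,-225,-200,-180,-170,-166,-164,-162,-160,-158,-156,-154,-152]:
    ctrl.servo_line(F(52,y,z),R,60); f=fF()-f0; print(y,inF(ctrl.get_tool_pos()).round(1),f.round(1),round(ctrl.get_clock(),2))
    if f[1]<-11 or abs(f[2])>15: break
shot('scene','c6'); shot('side','s6')
s=cv2.imread('pics/s6.png');c=cv2.imread('pics/c6.png')
cv2.imwrite('pics/z6.png',cv2.resize(cv2.hconcat([s[150:260,250:370],c[150:260,230:350]]),None,fx=3.2,fy=3.2))
E
```

```text
0 [-0.1 -0.7 -0.3]
-5 [-0.6 -0.3  1.5]
-9 [ 0.6 -0.7 -1.2]
-250 [  52.2 -249.5] [-0.3  0.2  0.3] 22.12
-225 [  52.2 -224.4] [-1.2  0.5  1.5] 22.69
-200 [  52.1 -199.4] [0.6 0.1 1.5] 23.26
-180 [  52.1 -179.5] [-0.8  0.1  0.8] 23.74
-170 [  52.1 -169.6] [-0.4 -0.6  0.7] 24.06
-166 [  52.  -165.8] [-0.4 -0.2  0.5] 24.31
-164 [  52.  -164.2] [ 0.  -1.6  1.1] 24.56
-162 [  52.  -161.9] [-0.6 -2.1  0.4] 24.81
-160 [  52.1 -161.4] [ 0.7 -6.3  1.5] 25.06
-158 [  52.3 -161.3] [  1.3 -11.2   3.2] 25.31
```

View pics/z6.png

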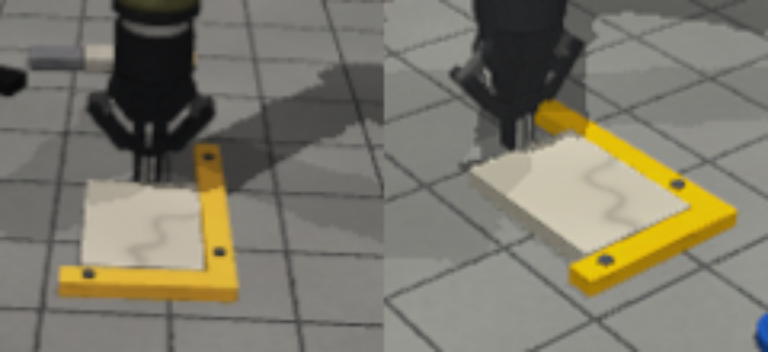

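Seated against the short leg, with force rising at y=-161.4. Now a final square-up push toward the long leg at mid-length, then an overhead check.

```bash
python3 - <<'E'
from h import *
import pickle
ctrl.servo_line(F(52,-172,-9),rot(TH+np.pi),80); ctrl.servo_line(F(52,-172,60),rot(TH+np.pi),150)
R=rot(TH+np.pi/2)
ctrl.movep(F(145,-80,60),R); ctrl.servo_line(F(145,-80,-9),R,120); f0=fF()
for x in [132,126,123,121,119,117,115]:
    ctrl.servo_line(F(x,-80,-9),R,50); f=fF()-f0; print(x,inF(ctrl.get_tool_pos()).round(1),f.round(1),round(ctrl.get_clock(),2))
    if f[0]>11 or abs(f[2])>15: break
ctrl.servo_line(F(135,-80,-9),R,80); ctrl.servo_line(F(135,-80,60),R,150)
ctrl.movep([430,-30,260],rot(np.pi/2)); ctrl.dwell(.15)
m=ctrl.camera_model('wrist'); im=shot('wrist','w7'); pickle.dump((m,im),open('w7.pkl','wb'))
for z in (15,18):
    b=bird(m,im,z); cv2.imwrite(f'pics/b7_{z}.png',b[:,:,::-1])
shot('scene','c7'); shot('side','s7')
print(ctrl.get_clock())
E
```

```text
132 [131.8 -80.2] [-0.  -0.6  0.5] 28.73
126 [125.7 -80.1] [ 0.   0.2 -0.3] 29.0
123 [123.1 -79.9] [-0.1  0.2 -0.2] 29.25
121 [122.4 -79.2] [ 4.9  1.3 -2.5] 29.5
119 [122.3 -79.2] [ 8.8  1.6 -4.1] 29.75
117 [122.4 -79.2] [12.   1.3 -3.2] 30.0
32.2333
```

View pics/b7_15.png

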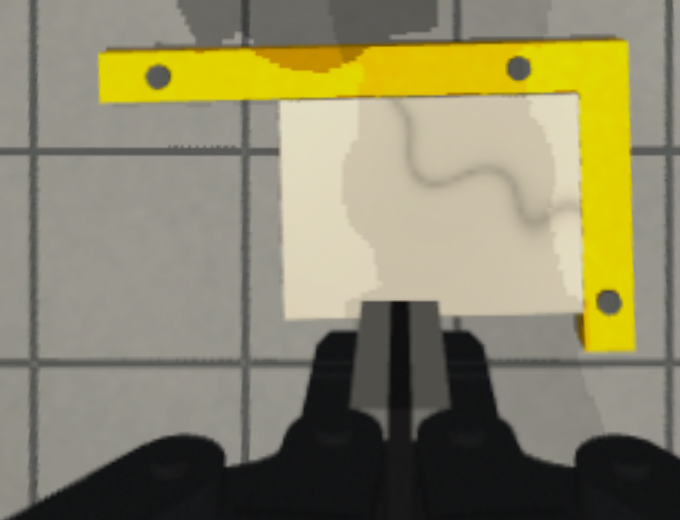

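View pics/c7.png

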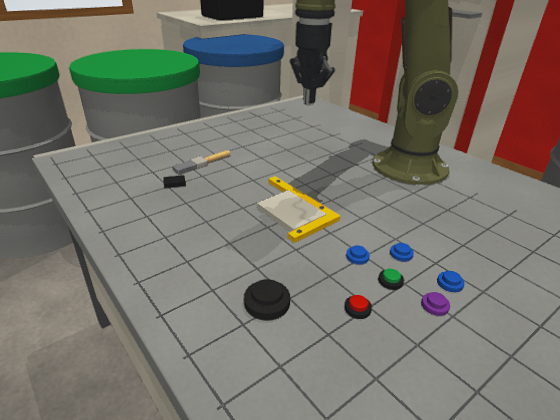

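The overhead view shows no gap at either leg and the edges parallel. Now I'll press the green button.

```bash
python3 - <<'E'
from h import *
R=rot(np.pi/2); g=[476.5,307]
ctrl.movep(g+[100],R); ctrl.servo_line(g+[20],R,120); ctrl.dwell(.1); f0=fF(); p=[]
for z in np.arange(16,-15,-2.):
    ctrl.servo_line(g+[z],R,40); f=fF()-f0; print(z,np.round(ctrl.get_tool_pos(),1),f.round(1),round(ctrl.get_clock(),2))
    if f[2]>13: break
ctrl.dwell(.2); print((fF()-f0).round(1)); shot('side','s8')
ctrl.servo_line(g+[40],R,100); ctrl.servo_line(g+[130],R,150); shot('scene','c9'); shot('side','s9'); print(ctrl.get_clock())
s=cv2.imread('pics/s8.png');c=cv2.imread('pics/s9.png');
cv2.imwrite('pics/z8.png',cv2.resize(cv2.hconcat([s[180:340,200:360],c[180:340,200:360]]),None,fx=2.4,fy=2.4))
E
```

```text
16.0 [476.5 306.9  16. ] [-1.9 -0.2 -0. ] 34.8
14.0 [476.5 306.9  13.9] [-1.8 -0.5  0.5] 35.05
12.0 [476.5 307.   11.9] [-2.1  0.2 -0.5] 35.3
10.0 [476.5 306.9   9.9] [-1.6 -0.1  0.1] 35.55
8.0 [476.5 306.9   7.9] [-0.5  0.5 -0. ] 35.8
6.0 [476.4 306.9   5.9] [-1.   0.1 -0.3] 36.05
4.0 [476.6 307.2   4.1] [-1.4  0.3  2.5] 36.3
2.0 [476.7 307.2   2.1] [-0.4  0.1  3.8] 36.55
0.0 [4.767e+02 3.072e+02 1.000e-01] [-0.2  1.5  3.5] 36.8
-2.0 [476.7 307.2  -1.3] [-2.4 -0.7 11.4] 37.05
-4.0 [476.8 307.3  -1.6] [-5.9 -4.3 28. ] 37.3
[-5.3 -4.7 28.2]
38.9917
```

View pics/z8.png

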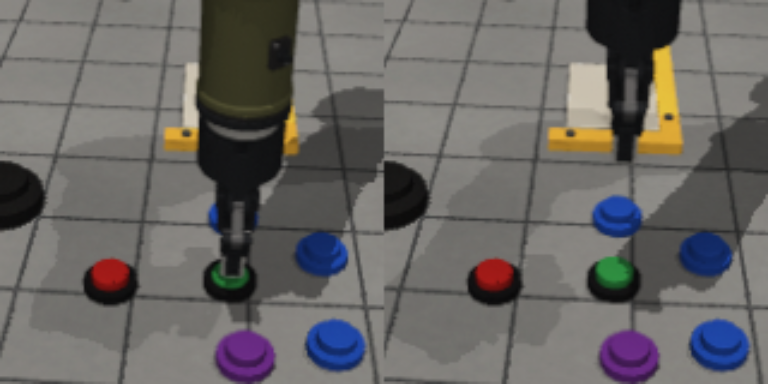

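View pics/c9.png

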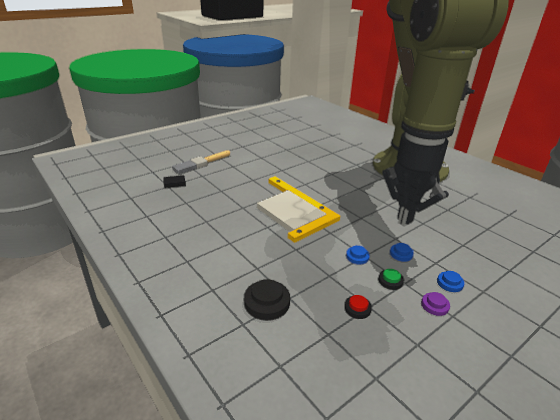

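```bash
python3 - <<'E'
from h import *
a,b=cv2.imread('pics/c7.png').astype(int),cv2.imread('pics/c9.png').astype(int)
for n,(x0,x1,y0,y1) in dict(blank=(255,325,185,225),brush=(170,232,150,175),offcut=(160,188,174,190),pod=(240,295,276,320)).items():
    o=cv2.imread('pics/scene0.png').astype(int)
    print(n,abs(a-b)[y0:y1,x0:x1].mean().round(1),abs(o-b)[y0:y1,x0:x1].mean().round(1))
ctrl.close_job(); 
E
```

```text
blank 18.1 33.3
brush 5.2 5.8
offcut 3.2 3.6
pod 3.2 3.5
the job is handed in; nothing more can be done
```

I seated the blank in the corner of the fence, pressed the green button and let it spring back, and handed the job in at about 39 s of the 58 s limit. `close_job` gave no verdict, so the result rests on the checks below.

- **Seating:** I pushed the blank against the long leg with open fingers, then along it to the short leg with closed fingers. A last push toward the long leg squared it up. Each push ended in a firm stop at 11–12 N. The overhead picture showed no visible gap at either leg and parallel edges.
- **Button:** The green button went down about 6 mm to a hard stop and peaked at 28 N, more than the 5 N needed. It is up again in the last picture, and the red button was not touched.
- **After the press:** By eye, the last scene picture shows the blank still in the corner. I did not re-measure it. The picture comparison around the blank changed a good deal (18 on average), probably from the arm's shadow, so it does not confirm that the blank stayed put.
- **Pod, brush and offcut:** Their picture patches stayed nearly the same from start to finish, so they do not appear to have moved.
- **Disagreement with the text:** The fingertips measured about 15 mm (shut) and 33 mm (open) behind the TCP, not 11 mm ahead of it. I used the measured values, stepping down under force checks, and the button contact height agreed with them.

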